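Gauge the vacuum pump's inlet port

TASK

Check the inlet port of the small vacuum pump with the double-ended plug gauge that lies on the wooden rest. Push the gauge's long, thinner go end fully into the port until its collar meets the pump's face, draw it out, turn the gauge round and press the short, fat no-go end squarely and gently against the mouth of the port for a moment to confirm that it will not go in. Then lay the gauge back on its rest, either way round, and leave the jar, beaker, spanner and loose ring nearby where they are.

Things in the scene. Friction and masses are not known exactly. Their poses are not given: they have to be found in the camera images.
- gauge: Double-ended plug gauge, 160 mm long, 0.3 kg, balanced at its origin: mid-handle, on the axis. x: along the axis to the go end, level at start. Square aluminium handle 22 x 22 mm, x = -50 to 50; steel collar 42 mm in diameter, x = 50 to 54; go end 30 mm in diameter, x = 54 to 94, last 4 mm tapering to 22 mm. At the other end the no-go end, 36 mm in diameter, x = -50 to -66, flat face.
- go_tip (a point): Centre of the end face of the gauge's go end (gauge x = +94 mm).
- collar (a point): Centre of the collar's face that looks to the go end (gauge x = +54 mm); it meets the pump's face when the go end is fully in.
- nogo_tip (a point): Centre of the flat end face of the gauge's no-go end (gauge x = -66 mm).
- pump: Small vacuum pump fixed to the bench, 185 mm long, up to 100 mm wide, 115 mm high. Origin on the bench below the centre of the port's mouth; x points level into the pump along the bore, z up. In front an aluminium block 50 mm thick with a flat face 90 mm wide, 10 to 110 mm above the bench, with 3 mm bolt heads near its corners; behind it the grey finned motor.
- port (a point): Centre of the mouth of the pump's inlet port, in the front face, 70 mm above the bench. x points into the bore, which is level, 33 mm in diameter, 50 mm deep, with a 1 mm chamfer. The go end enters with 1.5 mm play all round; the no-go end cannot enter (its rim rests on the mouth). Rigid.
- rest: Wooden gauge rest fixed to the bench. Origin on the bench under its centre; x along the gauge lying on it. Base 110 x 75 x 12 mm; saddles 10 mm thick at x = -35 and 35 mm, flat slot floor 51 mm up, 28 mm wide, cheeks flaring to 78 mm high, 80 mm wide over all. The handle lies on both, its axis 62 mm up, its middle over the rest's centre; between them 60 mm are free for fingers, down to the base.
- jar: Bystander: small jar with a red lid, 60 mm in diameter, 75 mm high; origin under its centre.
- wrench: Bystander: spanner 180 mm long lying on the bench; origin under its middle, x along it.
- flange: Bystander: loose steel ring, 64 mm in diameter, 12 mm high, lying flat; origin under its centre.
- beaker: Bystander: glass beaker 70 mm in diameter, 90 mm high; origin under its centre.
Mind the look-alikes: they are no part of the job. Of the things that look like the gauge, the smaller one is meant. Leave any green look-alike of the rest alone.

How it is judged:
By the outcome, as a careful person would: the job done as asked, in the order asked, and still so for the second after the job is handed in, with the robot touching nothing.
It also fails if it takes over 72 s, if anything falls off the work surface, if the arm or the gripper's body presses on something with over 40 N, if the wrist force passes 120 N, or if a joint passes its speed limit or range.

ROBOT

A 6-joint arm with a two-finger parallel gripper is mounted at the origin on the work surface. World frame = base frame: x ahead of the robot, y to its left, z up, the work surface at z = 0. Lengths are in m, angles in rad, forces in N, time in s.
With the tool pointing down it reaches from about 0.375 to 0.975 m from the base axis. Payload 3.8 kg.
Tool frame: the origin (TCP) lies on the mounting face of the last link; the fingertips stand 173 mm ahead of it and the grasp point (between the pads) lies 155 mm ahead of it (bot.hold_point_z is the distance from the TCP to the grasp point, in m); z points along the fingers, y is the line along which they close (so a half turn about z gives the same grasp; the last joint's range is limited). The gripper opens to 85 mm and grips with 20 to 120 N. Pads are 22 mm wide; open, the fingers measure 114 mm over their backs; the gripper's body (76 mm by 85 mm) begins 54 mm behind the grasp point. The pads swing forward as they close: fully open they stand 13 mm farther back than shut.
Start: joints at [-1.327, 0.264, 1.604, -0, 1.274, -0.037], TCP at [0.187, -0.649, 0.405] pointing down, gripper open.
Joint ranges: [-2.63, 2.63], [-0.94, 2.18], [0.31, 2.57], [-1.31, 4.45], [0, 2.66], [-2.55, 2.55]. Speed limits (rad/s): [2.57, 2.57, 3.14, 3.14, 3.14, 3.14].

INTERFACE

Orientations are given as a rotation vector (axis times angle).
In Python, from workcell import bot, optics gives the robot as it stands.
- The arm moves only by the shell command python3 -m jog 'ROWS' [OPENING] [FORCE]. ROWS is JSON, a list of rows, each an object of numbers: "dx", "dy", "dz": the shift along the tool's x, y, z in mm; "ax", "ay", "az": the turn, a rotation vector about the tool's x, y, z in degrees. A call has 1 to 20 rows; each row shifts and turns the commanded pose from where the row before left it, along the tool's axes as they then stand; what a row does not reach is not made up. A row lasts 1/12 s, in which the tool goes at most 41.7 mm and 7.16 degrees, less where a joint would pass 70% of its speed; a pose out of reach is approached as far as the arm can. A call with a gripper value outside its range is refused whole. OPENING is the opening, from 0 (shut) to 1 (fully open), set as the call begins (- or left out, the last holds). The fingers move at their own pace and stop on an object; FORCE is the grip in N (left out, the last holds). Time passes only in rows, so rows that do not move let the fingers close. It gives the time, the measured TCP pose, the force, the opening and the grip force at its end, in the units of the state.
- bot.read_state(): the state, without advancing time (a new reading comes with each control period).
- optics.read_camera(name): name is "scene" or "top" or "wrist"; returns a dict with "img" (480x640x3 uint8, red, green, blue), "vertical_fov" (degrees; the focal length in pixels is half the picture's height over the tangent of half this angle, whatever the lens; pixels are square), "cx", "cy" (the principal point, pixels), "k1" (the pictures are not rectified: a ray, as slopes to the right and down, at radius r is drawn at 1 + k1 r^2 times it, then the intrinsics apply), "R" (3x3) and "t" (3): a world point X has camera coordinates R X + t; the wrist camera has in their place "tool_from_camera" (4x4, takes a point from camera to tool coordinates, whose origin is the TCP and whose axes are the flange's). Camera axes: x right, y down, z forward; pixel columns grow to the right and rows downward; lengths in m; the calibration is good to about 2 mm. A picture is of the moment at which its call begins: read the wrist's pose just before it. There is no depth.
- bot.finish_job(): hands the job in; it is judged then, once.
The state is a dict: "time": time; "q": joint angles; "joint_vel": joint speeds; "joint_torque": joint torques, N m; "tool_pos": TCP position; "tcp_rot": TCP orientation; "wrist_force": force on the tool from outside, world axes, zero at the start; "torque": the same for the moment, N m; "width": opening from 0.0 (shut) to 1.0 (fully open); "grip_force": force on a finger pad.
Only numpy, scipy, OpenCV 4.12 (cv2) and the standard library are available. Lean on these libraries where they do the work, as an engineer would, in place of code of your own. Each camera call takes 0.05 s, during which the arm holds its last target. There are 200 camera calls.

## Working session

There is one attempt and no reset: what is moved stays moved. The work goes in short steps, Python scripts to look and compute and a shell command to move; the robot and the scene stay as the last step left them, time stands still between calls to the robot, and variables do not carry over. Pictures are saved under pics/ and viewed, at most 10 in all, crops included, and the job is handed in when it is done.

```bash
ls; mkdir -p pics; cat > h.py <<'E'
import numpy as np, cv2
from scipy.spatial.transform import Rotation as Ro
from workcell import bot, optics
def cam(name):
    s=bot.read_state(); c=optics.read_camera(name)
    f=240/np.tan(np.radians(c["vertical_fov"])/2)
    K=np.array([[f,0,c["cx"]],[0,f,c["cy"]],[0,0,1]]); D=np.array([c["k1"],0,0,0,0.])
    if "R" in c: R=np.array(c["R"]);t=np.array(c["t"])
    else:
        T=np.eye(4);T[:3,:3]=Ro.from_rotvec(s["tcp_rot"]).as_matrix();T[:3,3]=s["tool_pos"]
        M=np.linalg.inv(T@np.array(c["tool_from_camera"]));R=M[:3,:3];t=M[:3,3]
    return dict(img=np.array(c["img"]),K=K,D=D,R=R,t=t)
def ray(c,p):
    u=cv2.undistortPoints(np.array(p,float).reshape(-1,1,2),c["K"],c["D"])[:,0]
    d=np.c_[u,np.ones(len(u))]@c["R"]; return -c["R"].T@c["t"],d
def onplane(c,p,z):
    o,d=ray(c,p); return o+d*((z-o[2])/d[:,2])[:,None]
def proj(c,X):
    return cv2.projectPoints(np.array(X,float).reshape(-1,3),cv2.Rodrigues(c["R"])[0],c["t"],c["K"],c["D"])[0][:,0]
def tri(c1,p1,c2,p2):
    A=[];b=[]
    for c,p in((c1,p1),(c2,p2)):
        o,d=ray(c,[p]);d=d[0]/np.linalg.norm(d[0]);P=np.eye(3)-np.outer(d,d);A.append(P);b.append(P@o)
    x=np.linalg.lstsq(np.vstack(A),np.hstack(b),rcond=None)[0]
    return x,[np.linalg.norm(a@x-y) for a,y in zip(A,b)]
def save(c,n): cv2.imwrite("pics/"+n,cv2.cvtColor(c["img"],cv2.COLOR_RGB2BGR))
E
python3 - <<'E'
from h import *
for n in("top","scene"):
    c=cam(n);save(c,n+"0.png");print(n,-c["R"].T@c["t"],c["K"][0,0],c["R"])
print(bot.read_state())
E
```

```text
pics
top [ 0.49352244 -0.03916304  0.85434407] 467.3509242445688 [[ 0.00164657 -0.99997486  0.00689628]
 [-0.99904896 -0.00194545 -0.04355902]
 [ 0.04357134 -0.006818   -0.99902705]]
scene [ 1.03059596 -0.74012822  0.73906637] 607.8245960266256 [[ 0.83957485  0.54279049 -0.02219362]
 [ 0.31588054 -0.52101806 -0.79294367]
 [-0.44196556  0.65872503 -0.60889061]]
{'time': 0.1, 'q': array([-1.32690814e+00,  2.64693629e-01,  1.60527954e+00,  1.77655863e-05,
        1.27371495e+00, -3.68949495e-02]), 'joint_vel': array([-0.0012255 , -0.00274695, -0.00364229,  0.0004653 , -0.00021383,
       -0.00012665]), 'joint_torque': array([-1.84525061e-04, -5.16706681e+01, -3.68590665e+01, -1.04550279e-04,
        6.29885093e-03,  8.57587196e-06]), 'tool_pos': array([ 0.18697436, -0.64825133,  0.40345276]), 'tcp_rot': array([-3.10861905e+00, -4.39305692e-01,  3.13316428e-04]), 'wrist_force': array([0.51854486, 0.1465715 , 0.21277374]), 'torque': array([ 0.01549199,  0.0110907 , -0.00100419]), 'grip_force': 0.0, 'width': 1.0039779298743916}
```

View pics/top0.png

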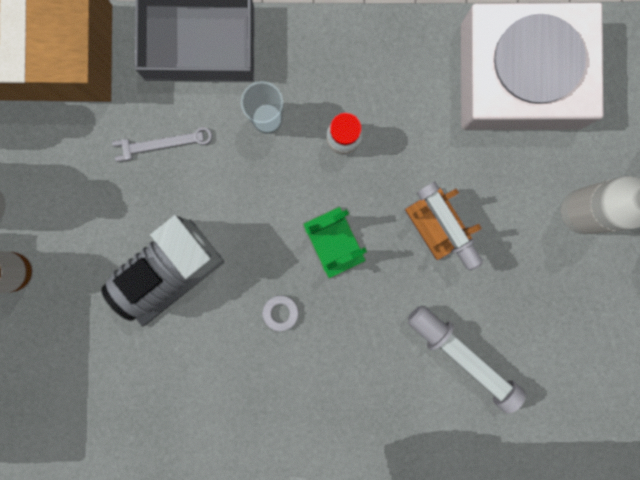

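View pics/scene0.png

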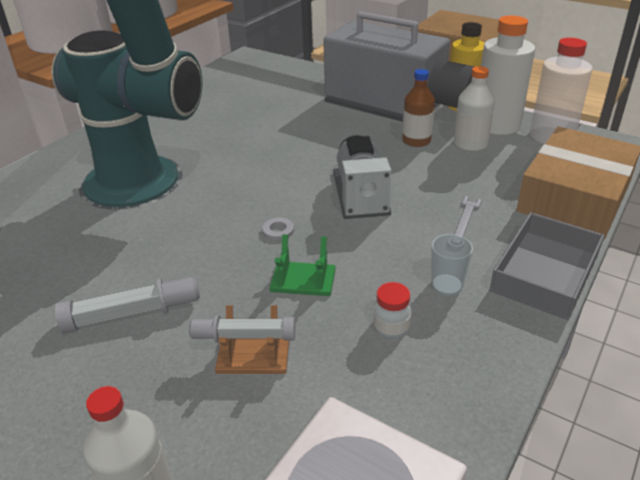

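The top view shows the candidates for the gauge: the small one on the brown rest, about (428,190)–(472,260), and a large one lying on the bench, (425,320)–(512,400). The smaller one, on the wooden rest, fits the text. There is a green rest at (335,242), which I leave alone. The pump is at (160,265) with its face towards the upper right, at (195,240). I'll confirm in an enlarged crop.

```bash
python3 - <<'E'
from h import *
t=cv2.imread("pics/top0.png");s=cv2.imread("pics/scene0.png")
a=cv2.resize(t[170:280,390:500],(400,400),interpolation=cv2.INTER_CUBIC);b=cv2.resize(s[270:390,180:300],(400,400),interpolation=cv2.INTER_CUBIC)
cv2.imwrite("pics/crop1.png",np.hstack([a,b]))
c=cam("top")
print(onplane(c,[(428,190),(472,262),(450,225)],.062).round(3))
print(onplane(c,[(155,237),(182,218),(208,256),(182,277)],.11).round(3))
print(onplane(c,[(345,127),(335,242)],.07).round(3), onplane(c,[(280,314),(265,120)],.0).round(3))
E
```

```text
[[ 0.62  -0.235  0.062]
 [ 0.498 -0.308  0.062]
 [ 0.56  -0.272  0.062]]
[[0.536 0.211 0.11 ]
 [0.567 0.169 0.11 ]
 [0.506 0.127 0.11 ]
 [0.473 0.168 0.11 ]]
[[ 0.726 -0.093  0.07 ]
 [ 0.531 -0.076  0.07 ]] [[0.403 0.02  0.   ]
 [0.759 0.05  0.   ]]
```

View pics/crop1.png

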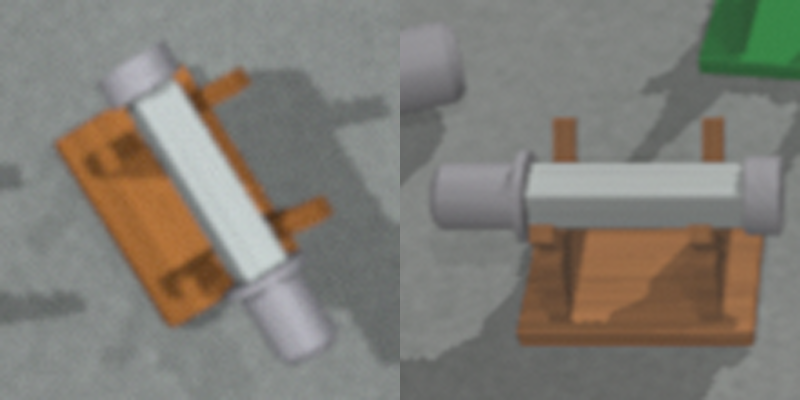

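The crop confirms the smaller gauge on the brown rest. Its go end, with the collar, is at the lower right in the top view, and the no-go end is at the upper left. Next I move over it for wrist views.

```bash
python3 -m jog '[{"dx":33,"dy":-18.6},{"dx":33,"dy":-18.6},{"dx":33,"dy":-18.6},{"dx":33,"dy":-18.6},{"dx":33,"dy":-18.6},{"dx":33,"dy":-18.6},{"dx":33,"dy":-18.6},{"dx":33,"dy":-18.6},{"dx":33,"dy":-18.6},{"dx":33,"dy":-18.6},{"dx":33,"dy":-18.6},{"dx":33,"dy":-18.6},{"dx":33,"dy":-18.6},{"dx":33,"dy":-18.6},{"az":-5},{"az":-5},{"az":-5},{}]' 1 30
python3 - <<'E'
from h import *
c=cam("wrist");save(c,"w1.png");np.save("w1.npy",c,allow_pickle=True)
s=bot.read_state();print(s["q"],s["tool_pos"],s["tcp_rot"],optics.read_camera("wrist")["tool_from_camera"])
print(proj(c,[(.62,-.235,.062),(.498,-.308,.062)]))
E
```

```text
[-1.32689560e+00  2.64501077e-01  1.60486730e+00  5.64927814e-06
  1.27373164e+00 -3.69138849e-02] [ 0.18700685 -0.64835524  0.40380537] [-3.10919175e+00 -4.39442180e-01  2.36059456e-04] [[-6.12620609e-04 -9.51214993e-01 -3.08528218e-01  7.80103091e-02]
 [ 9.99999698e-01 -4.35379579e-04 -6.43315035e-04  1.35703348e-04]
 [ 4.77604021e-04 -3.08528519e-01  9.51214973e-01  3.03933295e-02]
 [ 0.00000000e+00  0.00000000e+00  0.00000000e+00  1.00000000e+00]]
[[ 300.65078273  210.04360536]
 [  38.35390172 -218.23960786]]invalid input
```

View pics/w1.png

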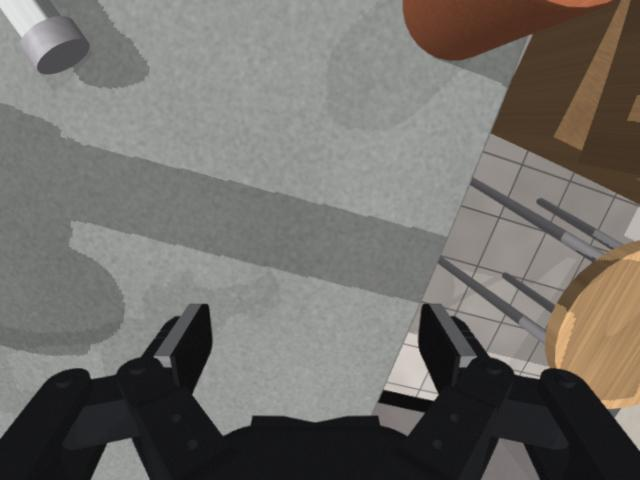

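The picture only shows the start view with the big gauge's end at (55,45). The move was refused, probably because of the empty row, so I use dz 0 instead.

```bash
python3 -m jog '[{"dx":33,"dy":-18.6},{"dx":33,"dy":-18.6},{"dx":33,"dy":-18.6},{"dx":33,"dy":-18.6},{"dx":33,"dy":-18.6},{"dx":33,"dy":-18.6},{"dx":33,"dy":-18.6},{"dx":33,"dy":-18.6},{"dx":33,"dy":-18.6},{"dx":33,"dy":-18.6},{"dx":33,"dy":-18.6},{"dx":33,"dy":-18.6},{"dx":33,"dy":-18.6},{"dx":33,"dy":-18.6},{"az":-5},{"az":-5},{"az":-5},{"dz":0}]' 1 30
python3 - <<'E'
from h import *
c=cam("wrist");save(c,"w1.png");np.save("w1.npy",c,allow_pickle=True)
s=bot.read_state();print(s["q"],s["tool_pos"],s["tcp_rot"])
print(proj(c,[(.62,-.235,.062),(.498,-.308,.062)]))
E
```

```text
[-1.32692146e+00  2.64222523e-01  1.60446726e+00  1.37078008e-05
  1.27364887e+00 -3.68596959e-02] [ 0.18701767 -0.64846537  0.40420946] [-3.10995891e+00 -4.39419909e-01  1.00575566e-04]
[[ 299.56713752  208.01153878]
 [  38.09820268 -218.1452691 ]]invalid input
```

View pics/w1.png

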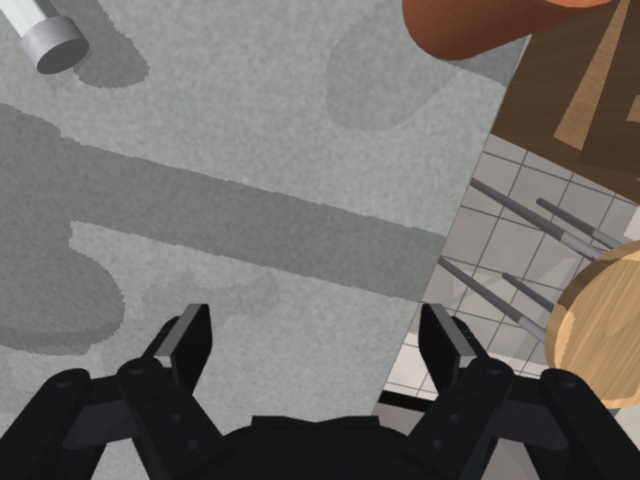

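The view hasn't changed and the call was refused again. I'll find the accepted format with one small call.

```bash
python3 -m jog '[{"dx":33,"dy":-18.6,"dz":0,"ax":0,"ay":0,"az":0}]' || python3 -m jog '[{"dx":33,"dy":-18.6}]' - 30 ; python3 -m jog --help | head -20
```

```text
time: 0.38
tool_pos: [0.2104, -0.6244, 0.4043]
tcp_rot: [3.109, 0.432, -0.004]
wrist_force: [1.4, -0.5, 0.8]
width: 1.0
grip_force: 0.0invalid input: not JSON, or not a number
```

```bash
python3 -m jog '[{"dx":33,"dy":-18.6,"dz":0,"ax":0,"ay":0,"az":0},{"dx":33,"dy":-18.6,"dz":0,"ax":0,"ay":0,"az":0},{"dx":33,"dy":-18.6,"dz":0,"ax":0,"ay":0,"az":0},{"dx":33,"dy":-18.6,"dz":0,"ax":0,"ay":0,"az":0},{"dx":33,"dy":-18.6,"dz":0,"ax":0,"ay":0,"az":0},{"dx":33,"dy":-18.6,"dz":0,"ax":0,"ay":0,"az":0},{"dx":33,"dy":-18.6,"dz":0,"ax":0,"ay":0,"az":0},{"dx":33,"dy":-18.6,"dz":0,"ax":0,"ay":0,"az":0},{"dx":33,"dy":-18.6,"dz":0,"ax":0,"ay":0,"az":0},{"dx":33,"dy":-18.6,"dz":0,"ax":0,"ay":0,"az":0},{"dx":33,"dy":-18.6,"dz":0,"ax":0,"ay":0,"az":0},{"dx":33,"dy":-18.6,"dz":0,"ax":0,"ay":0,"az":0},{"dx":33,"dy":-18.6,"dz":0,"ax":0,"ay":0,"az":0},{"dx":0,"dy":0,"dz":0,"ax":0,"ay":0,"az":-5},{"dx":0,"dy":0,"dz":0,"ax":0,"ay":0,"az":-5},{"dx":0,"dy":0,"dz":0,"ax":0,"ay":0,"az":-5},{"dx":0,"dy":0,"dz":0,"ax":0,"ay":0,"az":0}]' 1 30
python3 - <<'E'
from h import *
c=cam("wrist");save(c,"w2.png");np.save("w2.npy",c,allow_pickle=True)
s=bot.read_state();print(s["q"],s["tool_pos"],s["tcp_rot"])
print(proj(c,[(.62,-.235,.062),(.498,-.308,.062)]))
E
```

```text
time: 1.8
tool_pos: [0.5591, -0.2698, 0.4046]
tcp_rot: [-3.025, -0.847, 0.0]
wrist_force: [-0.7, -0.7, 0.2]
width: 1.002
grip_force: 0.0
[-4.90261918e-01  1.62496327e-01  1.72592227e+00 -2.40723078e-05
  1.25331872e+00  5.39212394e-01] [ 0.55891213 -0.2700851   0.40459604] [-3.02713768e+00 -8.39951852e-01  1.89328906e-04]
[[317.58044705 130.08583723]
 [316.35745309 286.09527541]]
```

```bash
python3 - <<'E'
from h import *
b=cv2.imread("pics/w2.png");cv2.imwrite("pics/w2v.png",b)
h=cv2.cvtColor(b,cv2.COLOR_BGR2HSV)
m=cv2.inRange(h,(5,120,60),(20,255,255));print(cv2.boundingRect(m))
E
```

```text
(270, 138, 370, 342)
```

View pics/w2.png

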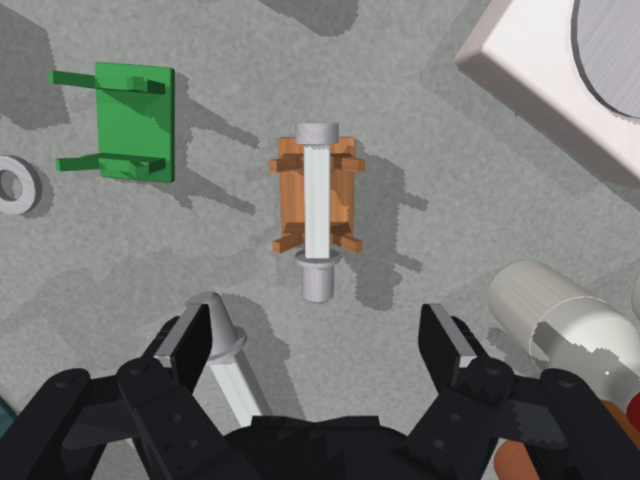

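The wrist view shows the gauge nearly aligned with the tool. The handle runs (317,144)–(317,258), the collar is at (318,257) and the go tip at (318,298). The rest's cheeks are clear of the fingers. Next I measure the handle from wrist and top views, and the pump from top and scene.

```bash
python3 - <<'E'
from h import *
w=np.load("w2.npy",allow_pickle=True).item();t=cam("top");sc=cam("scene")
np.save("t.npy",t,allow_pickle=True);np.save("s.npy",sc,allow_pickle=True)
def handle(c,roi,thr=185):
    x0,y0,x1,y1=roi;g=c["img"][y0:y1,x0:x1].astype(int)
    m=((g[...,1]>thr)&(g[...,1]>=g[...,0]+2)).astype(np.uint8)
    cs=max(cv2.findContours(m,0,2)[0],key=cv2.contourArea)
    r=cv2.minAreaRect(cs);return np.array(r[0])+[x0,y0],cv2.boxPoints(r)+[x0,y0],r
for thr in(150,170,185):
  a=handle(w,(290,110,350,310),thr);b=handle(t,(405,170,495,280),thr)
  x,e=tri(w,a[0],t,b[0]);print(thr,a[0].round(1),a[2][1:],b[0].round(1),b[2][1:],x.round(4),np.round(e,4))
# ends: midpoints of the short sides
def ends(B):
    d=np.linalg.norm(B[0]-B[1]),np.linalg.norm(B[1]-B[2])
    p=[(B[0]+B[1])/2,(B[2]+B[3])/2] if d[0]<d[1] else [(B[1]+B[2])/2,(B[3]+B[0])/2]
    return sorted(p,key=lambda v:v[1])
P=[tri(w,p,t,q) for p,q in zip(ends(a[1]),ends(b[1]))]
for p in P: print("end",p[0].round(4),np.round(p[1],4))
W=onplane(w,ends(a[1]),.073);d=W[1]-W[0];print("w plane",W.round(4),W.mean(0),np.linalg.norm(d),np.degrees(np.arctan2(d[1],d[0])))
print(t["img"][240,185],t["img"][225,450],w["img"][200,317])
s=bot.read_state();R=Ro.from_rotvec(s["tcp_rot"]).as_matrix();print(R.round(4),s["tool_pos"])
cv2.imwrite("pics/port.png",np.hstack([cv2.resize(cv2.cvtColor(sc["img"],4)[130:230,320:410],None,fx=4,fy=4,interpolation=2),cv2.resize(cv2.cvtColor(t["img"],4)[205:305,140:230],None,fx=4,fy=4,interpolation=2)]))
E
```

```text
150 [317.  201.5] ((23.999996185302734, 112.99998474121094), 0.0) [441.7 210.9] ((40.91592025756836, 12.719974517822266), 57.9946174621582) [ 0.5776 -0.2558  0.0942] [0.0072 0.0072]
170 [316.5 201.5] ((110.99998474121094, 22.999996185302734), 90.0) [442.4 211.4] ((38.5800666809082, 12.137232780456543), 57.65255355834961) [ 0.5771 -0.2561  0.0946] [0.0065 0.0065]
185 [316.5 201.5] ((23.0, 111.0), 0.0) [442.4 211.3] ((37.51300811767578, 11.79234504699707), 57.7243537902832) [ 0.5771 -0.2561  0.0949] [0.0065 0.0065]
end [ 0.6092 -0.2404  0.0713] [0.0004 0.0004]
end [ 0.549  -0.2675  0.1297] [0.0115 0.0115]
w plane [[ 0.6091 -0.2406  0.073 ]
 [ 0.5269 -0.2905  0.073 ]] [ 0.56798353 -0.26554559  0.073     ] 0.09617979222705328 -148.69027094632295
[200 209 208] [201 210 209] [212 216 215]
[[ 0.8576  0.5142 -0.    ]
 [ 0.5142 -0.8576  0.    ]
 [-0.     -0.     -1.    ]] [ 0.55868883 -0.2704139   0.4046595 ]
```

View pics/port.png

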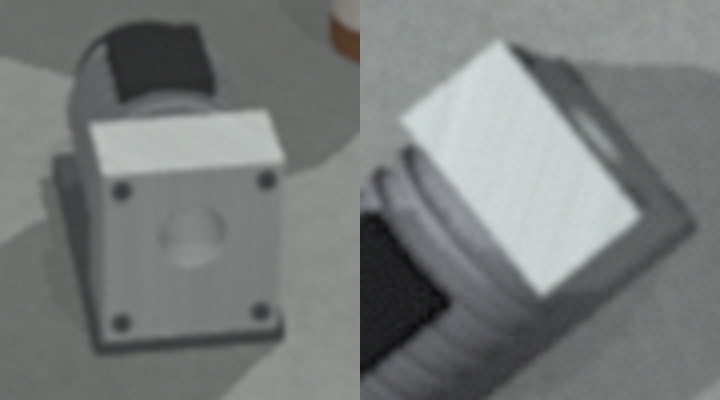

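Top-face front corners show at about top (175,215) and (210,259), and scene (346,174) and (391,170). The port centre is near scene (368,189). The arm hides part of the gauge in the new top picture, so I use the first one.

```bash
python3 - <<'E'
from h import *
w=np.load("w2.npy",allow_pickle=True).item();t=np.load("t.npy",allow_pickle=True).item();sc=np.load("s.npy",allow_pickle=True).item()
t0=dict(t,img=cv2.imread("pics/top0.png")[...,::-1])
def quad(c,roi,thr):
    x0,y0,x1,y1=roi;g=cv2.resize(np.ascontiguousarray(c["img"][y0:y1,x0:x1]),None,fx=8,fy=8,interpolation=cv2.INTER_CUBIC).astype(int)
    m=((g[...,1]>thr)&(g[...,1]>=g[...,0]+2)).astype(np.uint8)
    cs=max(cv2.findContours(m,0,2)[0],key=cv2.contourArea)
    f=lambda p:(np.array(p)+.5)/8-.5+[x0,y0]
    ap=cv2.approxPolyDP(cs,40,True)[:,0]; r=cv2.minAreaRect(cs)
    return f(r[0]),f(cv2.boxPoints(r)),f(ap),r[1]
def ends(B):
    p=[(B[0]+B[1])/2,(B[2]+B[3])/2] if np.linalg.norm(B[0]-B[1])<np.linalg.norm(B[1]-B[2]) else [(B[1]+B[2])/2,(B[3]+B[0])/2]
    return sorted(p,key=lambda v:v[1])
a=quad(w,(295,110,345,310),170);b=quad(t0,(405,170,495,280),165)
print(a[0],a[3],b[0],b[3])
x,e=tri(w,a[0],t0,b[0]);print("handle top centre",x.round(4),np.round(e,4))
for p,q in zip(ends(a[1]),ends(b[1])): 
    r=tri(w,p,t0,q);print(r[0].round(4),np.round(r[1],4))
E2=onplane(t0,ends(b[1]),.073);d=E2[1]-E2[0];print("top heading",np.degrees(np.arctan2(d[1],d[0])),np.linalg.norm(d))
print("pump top quad",quad(t,(140,205,225,295),165)[2].round(1).tolist(),quad(t,(140,205,225,295),165)[1].round(1).tolist())
q=quad(sc,(335,150,400,180),185);print("scene quad",q[2].round(1).tolist())
# port: dark/bright structure in the scene: bolts and bore
g=cv2.resize(cv2.cvtColor(sc["img"],cv2.COLOR_RGB2GRAY)[165:215,340:395],None,fx=8,fy=8,interpolation=2)
for lo in(85,105):
  m=(g<lo).astype(np.uint8)
  for c in cv2.findContours(m,1,2)[0]:
    A=cv2.contourArea(c)
    if 300<A<4000:
      mm=cv2.moments(c);print(lo,A,(mm["m10"]/A/8-.4+340).round(2) if 0 else round(mm["m10"]/A/8-.44+340,2),round(mm["m01"]/A/8-.44+165,2))
np.set_printoptions(linewidth=250);print(cv2.cvtColor(sc["img"],cv2.COLOR_RGB2GRAY)[178:202,356:382])
E
```

```text
[316.4375 201.625 ] (897.0, 198.0) [447.60533905 219.4637146 ] (465.3362121582031, 100.5133285522461)
handle top centre [ 0.5692 -0.265   0.0712] [0.0004 0.0004]
[ 0.6098 -0.2399  0.0725] [0.0007 0.0007]
[ 0.5273 -0.2898  0.0755] [0.0005 0.0005]
top heading -148.4012184764984 0.09713918659930691
pump top quad [[173.6, 214.4], [149.3, 234.7], [185.7, 277.4], [208.7, 257.9]] [[148.4, 233.9], [174.1, 213.6], [209.8, 258.8], [184.2, 279.1]]
scene quad [[389.2, 168.4], [384.6, 158.4], [343.7, 162.2], [346.4, 172.2]]
85 2551.5 380.38 213.5
85 718.5 349.9 210.41
85 710.5 384.76 207.52
85 791.5 349.96 177.4
85 782.5 386.24 174.61
105 1347.5 349.89 210.37
105 1386.5 384.76 207.47
105 1452.5 349.95 177.42
105 1414.0 386.22 174.61
[[128 127 127 126 127 126 124 125 123 126 126 126 125 125 124 124 123 124 125 124 124 124 125 126 126 124]
 [127 127 128 127 127 125 125 123 124 126 126 127 125 126 124 123 122 125 125 125 124 125 124 126 125 125]
 [128 128 127 126 126 126 124 123 123 127 126 125 125 124 124 123 124 124 125 125 124 125 124 126 125 125]
 [128 128 127 127 126 127 124 123 125 125 126 124
[... 1498 characters left out ...]
 144 145 141 136 130 127 126 124 125 125 123 124 123 123]
 [127 128 128 124 127 126 127 127 131 135 138 139 136 134 131 127 124 124 124 124 123 126 124 123 125 123]
 [127 128 127 125 126 127 124 124 125 126 129 130 126 124 124 123 121 123 124 124 123 125 124 125 123 123]
 [128 127 126 126 126 127 125 126 125 125 126 124 122 122 123 123 122 125 125 123 124 123 124 124 123 123]
 [127 127 126 126 127 126 124 125 125 126 124 123 122 124 123 122 122 124 124 123 123 124 123 123 124 124]
 [128 128 127 125 128 126 125 125 125 126 126 126 123 122 123 122 122 123 125 124 123 125 123 123 122 122]
 [128 127 127 125 125 127 124 125 124 126 126 123 121 122 122 122 121 124 123 124 124 124 123 123 123 122]]
```

Gauge: handle centre (0.5685, −0.265), top at 72–73 mm (so its axis is about 62 mm, which agrees with the text), go heading −148.5°. I align, descend and grip.

```bash
python3 -m jog '[{"dx":11,"dy":0.4,"dz":0,"ax":0,"ay":0,"az":-0.5},{"dx":0,"dy":0,"dz":30,"ax":0,"ay":0,"az":0},{"dx":0,"dy":0,"dz":30,"ax":0,"ay":0,"az":0},{"dx":0,"dy":0,"dz":30,"ax":0,"ay":0,"az":0},{"dx":0,"dy":0,"dz":30,"ax":0,"ay":0,"az":0},{"dx":0,"dy":0,"dz":30,"ax":0,"ay":0,"az":0},{"dx":0,"dy":0,"dz":20,"ax":0,"ay":0,"az":0},{"dx":0,"dy":0,"dz":12,"ax":0,"ay":0,"az":0},{"dx":0,"dy":0,"dz":7,"ax":0,"ay":0,"az":0},{"dx":0,"dy":0,"dz":0,"ax":0,"ay":0,"az":0},{"dx":0,"dy":0,"dz":0,"ax":0,"ay":0,"az":0}]' 1 60
python3 -c "
from h import *
s=bot.read_state();print(list(s['q']),list(s['tool_pos']),list(s['tcp_rot']))"
python3 -m jog '[{"dx":0,"dy":0,"dz":0,"ax":0,"ay":0,"az":0},{"dx":0,"dy":0,"dz":0,"ax":0,"ay":0,"az":0},{"dx":0,"dy":0,"dz":0,"ax":0,"ay":0,"az":0},{"dx":0,"dy":0,"dz":0,"ax":0,"ay":0,"az":0},{"dx":0,"dy":0,"dz":0,"ax":0,"ay":0,"az":0},{"dx":0,"dy":0,"dz":0,"ax":0,"ay":0,"az":0},{"dx":0,"dy":0,"dz":0,"ax":0,"ay":0,"az":0},{"dx":0,"dy":0,"dz":0,"ax":0,"ay":0,"az":0},{"dx":0,"dy":0,"dz":0,"ax":0,"ay":0,"az":0},{"dx":0,"dy":0,"dz":0,"ax":0,"ay":0,"az":0}]' 0 60
```

```text
time: 2.87
tool_pos: [0.5691, -0.2653, 0.2165]
tcp_rot: [3.022, 0.854, 0.002]
wrist_force: [0.5, -0.5, 0.5]
width: 1.001
grip_force: 0.0
[np.float64(-0.4758363158510893), np.float64(0.3504779742851077), np.float64(1.8660060985635045), np.float64(7.377269674303134e-05), np.float64(0.9237360941754647), np.float64(0.5438868120584714)] [np.float64(0.5691187165340478), np.float64(-0.26526060943328644), np.float64(0.21654721677895358)] [np.float64(3.0222481337278992), np.float64(0.8544017208294653), np.float64(0.0016381086149428934)]
time: 3.7
tool_pos: [0.5688, -0.2652, 0.2165]
tcp_rot: [3.022, 0.855, 0.001]
wrist_force: [-1.5, -0.8, 5.3]
width: 0.247
grip_force: 59.5
```

Gripped: the opening is about 21–22 mm. I lift, then fit the arm lengths from the recorded poses to plan the wrist for both ends.

```bash
python3 -m jog '[{"dx":0,"dy":0,"dz":-10,"ax":0,"ay":0,"az":0},{"dx":0,"dy":0,"dz":-20,"ax":0,"ay":0,"az":0},{"dx":0,"dy":0,"dz":-30,"ax":0,"ay":0,"az":0},{"dx":0,"dy":0,"dz":-30,"ax":0,"ay":0,"az":0},{"dx":0,"dy":0,"dz":-20,"ax":0,"ay":0,"az":0},{"dx":0,"dy":0,"dz":0,"ax":0,"ay":0,"az":0}]'
cat > kin.py <<'E'
from h import *
from scipy.optimize import least_squares
def R6(q): return (Ro.from_euler("z",q[0])*Ro.from_euler("y",q[1]+q[2])*Ro.from_euler("z",q[3])*Ro.from_euler("y",q[4])*Ro.from_euler("z",q[5]+np.pi/2)).as_matrix()
def fk(q,p):
    a0,h,L2,e,L3,d=p
    v=np.array([a0,0,h])+Ro.from_euler("y",q[1]).apply([0,0,L2])+Ro.from_euler("y",q[1]+q[2]).apply([e,0,L3])
    R=R6(q);return Ro.from_euler("z",q[0]).apply(v)+d*R[:,2],R
E
python3 - <<'E'
from kin import *
s=bot.read_state()
D=[([-1.32692146e+00,2.64222523e-01,1.60446726e+00,0,1.27364887e+00,-3.68596959e-02],[0.18701767,-0.64846537,0.40420946]),
([-4.90261918e-01,1.62496327e-01,1.72592227e+00,0,1.25331872e+00,5.39212394e-01],[0.55891213,-0.2700851,0.40459604]),
([-0.47583,0.350478,1.866006,0,0.923736,0.543887],[0.5691187,-0.2652606,0.2165472]),(s["q"],s["tool_pos"])]
f=lambda p:np.r_[np.concatenate([fk(q,p)[0]-x for q,x in D])*1e3,(p-p0)*3]
p0=np.array([0,.15,.4,0,.4,.15])
r=least_squares(f,p0);print(r.x.round(4),r.fun[:12].round(2));np.save("p.npy",r.x)
print(R6(s["q"])-Ro.from_rotvec(s["tcp_rot"]).as_matrix(),s["wrist_force"],s["width"],s["tool_pos"])
# pump
t=np.load("t.npy",allow_pickle=True).item();sc=np.load("s.npy",allow_pickle=True).item()
A=tri(t,(173.8,214.0),sc,(389.5,169.2));B=tri(t,(209.3,258.3),sc,(346.2,173.0));print(A,B)
A,B=A[0],B[0]
E=onplane(t,[(173.8,214.0),(209.3,258.3)],.11);dd=E[1]-E[0];print(E,np.linalg.norm(dd),"face dir deg",np.degrees(np.arctan2(dd[1],dd[0])))
u=dd/np.linalg.norm(dd);n=np.array([u[1],-u[0],0])
if n[1]<0:n=-n
M=(A+B)/2
for name,px in(("port",(367.7,189.4)),("b1",(349.95,177.4)),("b2",(386.2,174.6)),("b3",(349.9,210.4)),("b4",(384.8,207.5))):
    o,d=ray(sc,[px]);d=d[0];k=((M-o)@n)/(d@n);X=o+k*d;print(name,X.round(4),"lateral",((X-M)@u).round(4))
print("n",n,"heading",np.degrees(np.arctan2(n[1],n[0])))
E
```

```text
time: 4.2
tool_pos: [0.5699, -0.2656, 0.3311]
tcp_rot: [3.018, 0.854, 0.01]
wrist_force: [0.9, -0.1, -2.2]
width: 0.249
grip_force: 59.1
[-3.000e-04  2.987e-01  5.136e-01  2.300e-03  5.664e-01  2.219e-01] [-2.416e+01 -6.020e+00 -3.000e-02 -1.186e+01 -2.189e+01  1.000e-02
 -1.148e+01 -2.210e+01  1.000e-02 -1.120e+01 -2.223e+01  1.000e-02]
[[ 7.77156117e-16  0.00000000e+00  2.24646690e-16]
 [ 0.00000000e+00 -7.77156117e-16 -8.20090523e-16]
 [-2.35055031e-16  8.14452672e-16 -5.55111512e-16]] [ 0.93786504 -0.10133486 -2.21173947] 0.24930845108101812 [ 0.56987128 -0.26564964  0.33105515]
(array([0.5706327 , 0.18004339, 0.11183432]), [np.float64(0.0026208325020120964), np.float64(0.0026208325020118644)]) (array([0.502245  , 0.12506647, 0.10989402]), [np.float64(0.00043656046029436475), np.float64(0.00043656046029341293)])
[[0.57295435 0.18227143 0.11      ]
 [0.50259212 0.12531342 0.11      ]] 0.09052655927284026 face dir deg -141.00993696983795
port [0.5356 0.1519 0.0677] lateral 0.0011
b1 [0.5077 0.1293 0.0992] lateral 0.0369
b2 [0.5638 0.1747 0.0993] lateral -0.0352
b3 [0.5078 0.1293 0.0198] lateral 0.0369
b4 [0.5639 0.1748 0.02  ] lateral -0.0354
n [-0.6291856   0.77725509  0.        ] heading 128.99006303016208
```

```bash
cat > kin.py <<'E'
from h import *
from scipy.optimize import least_squares
def R6(q): return (Ro.from_euler("z",q[0])*Ro.from_euler("y",q[1]+q[2])*Ro.from_euler("z",q[3])*Ro.from_euler("y",q[4])*Ro.from_euler("z",q[5]+np.pi/2)).as_matrix()
def fk(q,p):
    a0,h,L2,e,L3,d,b=p
    v=np.array([a0,b,h])+Ro.from_euler("y",q[1]).apply([0,0,L2])+Ro.from_euler("y",q[1]+q[2]).apply([e,0,L3])
    R=R6(q);return Ro.from_euler("z",q[0]).apply(v)+d*R[:,2],R
LO=np.array([-2.63,-.94,.31,-1.31,0,-2.55]);HI=np.array([2.63,2.18,2.57,4.45,2.66,2.55])
def ik(pos,R,q0,p):
    f=lambda q:np.r_[(fk(q,p)[0]-pos)*10,(Ro.from_matrix(R6(q).T@R)).as_rotvec()]
    r=least_squares(f,q0);return r.x,np.abs(r.fun).max()
# tool attitude with gauge go heading g (deg), fingers tilted about the gauge axis by th (deg; 0 = down)
def att(g,th):
    g=np.radians(g);x=-np.array([np.cos(g),np.sin(g),0]);z=np.array([0,0,-1.]);R=np.c_[x,np.cross(z,x),z]
    return R@Ro.from_euler("x",th,degrees=True).as_matrix()
E
python3 - <<'E'
from kin import *
s=bot.read_state()
D=[([-1.32692146e+00,2.64222523e-01,1.60446726e+00,0,1.27364887e+00,-3.68596959e-02],[0.18701767,-0.64846537,0.40420946]),
([-4.90261918e-01,1.62496327e-01,1.72592227e+00,0,1.25331872e+00,5.39212394e-01],[0.55891213,-0.2700851,0.40459604]),
([-0.47583,0.350478,1.866006,0,0.923736,0.543887],[0.5691187,-0.2652606,0.2165472]),(s["q"],s["tool_pos"])]
p0=np.array([0,.3,.5,0,.55,.2,.025])
f=lambda p:np.r_[np.concatenate([fk(q,p)[0]-x for q,x in D])*1e3,(p-p0)*3]
r=least_squares(f,p0);p=r.x;print(p.round(4),np.abs(r.fun[:12]).max());np.save("p.npy",p)
n=np.array([-.629,.777,0]);port=np.array([.5356,.1519,.069])
np.set_printoptions(precision=1,suppress=True)
for nm,g,off in(("go in",129,54),("go pre",129,110),("nogo",-51,66),("nogo pre",-51,90)):
  for th in(-40,-20,-10,0,10,20,40):
    c=port-n*off/1e3;R=att(g,th);pos=c-.155*R[:,2]
    q,e=ik(pos,R,np.array([.1,.35,1.87,0.01,.9,2.3 if g>0 else -.4]),p)
    print(nm,th,np.degrees(q),"ok" if (q>LO).all() and (q<HI).all() and e<1e-3 else "XX",round(float(e),4))
E
```

```text
[-1.000e-04  2.635e-01  5.124e-01  1.600e-03  5.663e-01  1.861e-01
  2.490e-02] 0.05321100057609218
go in -40 [ 16.7  38.9  86.9 -14.1  92.  162. ] XX 0.0
go in -20 [ 13.4  26.3  99.6  -8.9  72.5 158.5] XX 0.0
go in -10 [ 11.2  20.4 106.2  -5.2  62.4 155. ] XX 0.0
go in 0 [  8.5  15.1 112.7   0.   52.2 149.5] XX 0.0
go in 10 [  5.2  10.5 119.2   8.2  42.3 140.5] ok 0.0
go in 20 [  1.4   7.  125.4  22.2  33.6 125.3] ok 0.0
go in 40 [ -7.6   5.3 136.1  74.1  29.   69.1] ok 0.0
go pre -40 [ 13.   40.8  83.6 -16.4  92.5 158.8] XX 0.0
go pre -20 [  9.4  28.5  96.2 -10.2  73.1 154.9] XX 0.0
go pre -10 [  6.9  22.9 102.7  -5.9  63.1 151. ] XX 0.0
go pre 0 [  3.9  17.7 109.2  -0.   53.1 144.9] ok 0.0
go pre 10 [  0.4  13.5 115.4   9.   43.6 135.3] ok 0.0
go pre 20 [ -3.6  10.3 121.4  23.4  35.6 119.8] ok 0.0
go pre 40 [-12.6   9.2 131.5  70.7  32.3  68.5] ok 0.0
nogo -40 [  -8.7    6.1  135.1   73.3   29.8 -111.1] ok 0.0
nogo -20 [  0.3   7.7 124.5  22.5  34.  -56. ] ok 0.0
nogo -10 [  4.1  11.1 118.4   8.4  42.6 -40.7] ok 0.0
nogo 0 [  7.5  15.6 112.    0.   52.4 -31.5] ok 0.0
nogo 10 [ 10.2  20.9 105.5  -5.4  62.5 -25.9] ok 0.0
nogo 20 [ 12.5  26.7  98.9  -9.2  72.6 -22.3] ok 0.0
nogo 40 [ 15.9  39.2  86.2 -14.6  92.1 -18.7] ok 0.0
nogo pre -40 [ -10.9    7.8  133.2   71.9   31.2 -111.4] ok 0.0
nogo pre -20 [ -1.9   9.1 122.9  23.1  34.8 -58.4] ok 0.0
nogo pre -10 [  2.1  12.4 116.8   8.8  43.1 -42.9] ok 0.0
nogo pre 0 [  5.5  16.7 110.5   0.   52.8 -33.5] ok 0.0
nogo pre 10 [  8.4  21.9 104.   -5.7  62.8 -27.6] ok 0.0
nogo pre 20 [ 10.8  27.7  97.5  -9.7  72.8 -23.9] ok 0.0
nogo pre 40 [ 14.3  40.1  84.8 -15.6  92.3 -20.1] ok 0.0
```

The lateral and wrist geometry now fits to 0.05 mm. With the fingers leaning 12° about the gauge axis, both ends can be presented in one grasp, with q6 within range. I transfer high over the bench and then turn.

```bash
python3 -m jog '[{"dx":20.4,"dy":-26,"dz":0,"ax":0,"ay":0,"az":0},{"dx":20.4,"dy":-26,"dz":0,"ax":0,"ay":0,"az":0},{"dx":20.4,"dy":-26,"dz":0,"ax":0,"ay":0,"az":0},{"dx":20.4,"dy":-26,"dz":0,"ax":0,"ay":0,"az":0},{"dx":20.4,"dy":-26,"dz":0,"ax":0,"ay":0,"az":0},{"dx":20.4,"dy":-26,"dz":0,"ax":0,"ay":0,"az":0},{"dx":20.4,"dy":-26,"dz":0,"ax":0,"ay":0,"az":0},{"dx":20.4,"dy":-26,"dz":0,"ax":0,"ay":0,"az":0},{"dx":20.4,"dy":-26,"dz":0,"ax":0,"ay":0,"az":0},{"dx":20.4,"dy":-26,"dz":0,"ax":0,"ay":0,"az":0},{"dx":0,"dy":0,"dz":0,"ax":0,"ay":0,"az":7},{"dx":0,"dy":0,"dz":0,"ax":0,"ay":0,"az":7},{"dx":0,"dy":0,"dz":0,"ax":0,"ay":0,"az":7},{"dx":0,"dy":0,"dz":0,"ax":0,"ay":0,"az":7},{"dx":0,"dy":0,"dz":0,"ax":0,"ay":0,"az":7},{"dx":0,"dy":0,"dz":0,"ax":0,"ay":0,"az":7},{"dx":0,"dy":0,"dz":0,"ax":0,"ay":0,"az":7},{"dx":0,"dy":0,"dz":0,"ax":0,"ay":0,"az":7},{"dx":0,"dy":0,"dz":0,"ax":0,"ay":0,"az":7},{"dx":0,"dy":0,"dz":0,"ax":0,"ay":0,"az":7}]'
python3 -m jog '[{"dx":0,"dy":0,"dz":0,"ax":0,"ay":0,"az":6.3},{"dx":0,"dy":0,"dz":0,"ax":0,"ay":0,"az":6.3},{"dx":0,"dy":0,"dz":0,"ax":6,"ay":0,"az":0},{"dx":0,"dy":0,"dz":0,"ax":6,"ay":0,"az":0},{"dx":0,"dy":0,"dz":0,"ax":0,"ay":0,"az":0},{"dx":0,"dy":0,"dz":0,"ax":0,"ay":0,"az":0}]'
cat > where.py <<'E'
from kin import *
# gauge axis in world from the tool pose; G = hold-point on axis
def where(g_sign=1):
    s=bot.read_state();R=Ro.from_rotvec(s["tcp_rot"]).as_matrix();c=np.array(s["tool_pos"])+.155*R[:,2]
    return s,R,c
if __name__=="__main__":
    s,R,c=where();x=-R[:,0]
    print("centre",c.round(4),"heading",np.degrees(np.arctan2(x[1],x[0])).round(2),"pitch",np.degrees(np.arcsin(x[2])).round(2),"F",np.round(s["wrist_force"],1),"q",np.degrees(s["q"]).round(1),"w",s["width"],"t",s["time"])
E
python3 where.py
python3 - <<'E'
from h import *
c=cam("scene");np.save("s2.npy",c,allow_pickle=True);save(c,"s2.png")
t=cam("top");np.save("t2.npy",t,allow_pickle=True);save(t,"t2.png")
a=cv2.resize(cv2.imread("pics/s2.png")[60:260,290:490],(400,400),interpolation=2);b=cv2.resize(cv2.imread("pics/t2.png")[130:290,140:300],(400,400),interpolation=2)
cv2.imwrite("pics/v2.png",np.hstack([a,b]))
E
```

```text
time: 5.87
tool_pos: [0.6048, 0.0633, 0.3227]
tcp_rot: [2.962, -1.042, -0.007]
wrist_force: [-0.6, 0.3, -2.6]
width: 0.248
grip_force: 59.5
time: 6.37
tool_pos: [0.6045, 0.0629, 0.3234]
tcp_rot: [-2.666, 1.273, -0.126]
wrist_force: [-0.0, -0.3, -2.8]
width: 0.244
grip_force: 60.0
centre [0.6286 0.0829 0.1716] heading 128.95 pitch 0.15 F [-0.  -0.3 -2.8] q [  1.5   8.7 109.    8.9  53.5 137.8] w 0.24350990657750562 t 6.3667
```

View pics/v2.png

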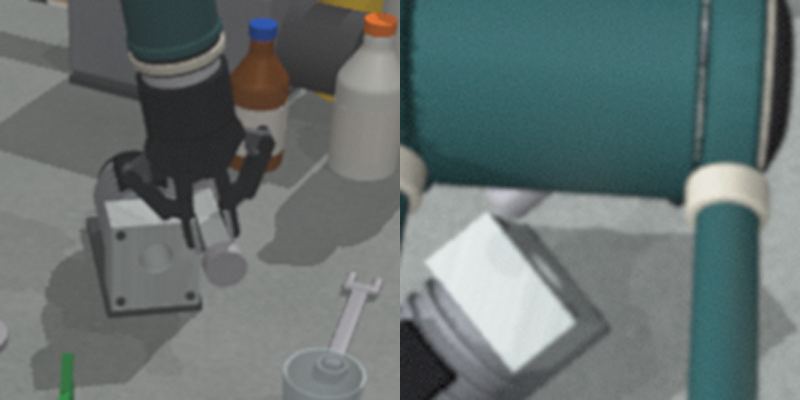

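The left panel shows the pump face with port at scene (368,188) and the gauge's no-go disc at about (403,194). The top view is mostly hidden by the arm. I compare the disc with its predicted place to remove camera bias, then work out the move.

```bash
python3 - <<'E'
from where import *
c=np.load("s2.npy",allow_pickle=True).item();s,R,C=where();x=-R[:,0]
nog=C-.066*x;print("pred nogo px",proj(c,nog))
th=np.linspace(0,2*np.pi,60)[:,None];rim=nog+.018*(np.cos(th)*R[:,1]+np.sin(th)*R[:,2]);pr=proj(c,rim);print("pred bbox",pr.min(0),pr.max(0))
g=cv2.cvtColor(c["img"],cv2.COLOR_RGB2GRAY)
np.set_printoptions(linewidth=250);print(g[182:208,388:420])
# port model px at nominal plane from bolts
n=np.array([-.629,.777,0]);u=np.array([-.777,-.629,0])
for z in(.0677,.069,.070):
  P=np.array([.5356,.1519,z]);rim=P+.0175*(np.cos(th)*u+np.sin(th)*[0,0,1]);pr=proj(c,rim);print(z,proj(c,P),pr.min(0),pr.max(0))
E
```

```text
pred nogo px [[403.9701466  193.87435379]]
pred bbox [393.32965355 184.76536755] [414.60490863 202.80400302]
[[101 101  87  81 105 129 139 134 127 124 122 121 122 120 120 120 125 141 152 152 146 141 138 137 139 137 137 138 137 135 136 137]
 [ 97 100  85  76  91 115 125 123 121 119 120 120 121 121 119 121 141 159 165 159 153 146 139 136 140 139 137 137 137 137 137 137]
 [ 99 101  85  74  83 105 114 115 116 117 121 119 122 122 120 126 148 162 166 162 156 148 142 138 137 140 137 139 138 138 138 136]
 [103 101  92  84  91 103 110 114 114 118 121 121 119 118 118 124 138 150 153 154 152 149 143 140 138 141 140 140 138 138 134 124]
 [107 105 104 103 103 107 110 113 114 117 118 116 113 111 110 114 118 123 128 128 133 137 140 138 137 138 139 139 138 138 125 112]
 [113 115 119 113 105 106 110 113 115 115 112 109 107 106 106 106 105 107 107 107 111 118 127 133 136 137 139 139 137 134 122 108]
 [119 121 121 111 102 103 108 110 113 111 109 106 105 105 105 104 105 105 104 103 103 108 114 122 132 137 140 139 138 135 126 112]
 [120 119 115 105  98 103 107 109 108 106 105 105 105 106 103 105 107 106 
[... 1991 characters left out ...]
4 134 135 133 134 135 134 135]
 [118 123 131 135 136 135 132 132 132 133 135 135 133 133 133 137 137 138 135 133 133 134 135 134 134 133 133 132 133 135 135 134]
 [114 117 126 134 135 135 134 132 133 135 137 138 138 135 133 134 136 137 136 135 133 133 133 133 133 133 132 131 131 133 135 134]
 [107 108 121 133 135 135 132 131 131 134 137 139 138 137 135 133 134 136 136 135 133 133 131 132 133 133 133 132 131 131 132 132]]
0.0677 [[367.69410978 189.4013555 ]] [359.0331349  181.98801842] [376.33672876 196.69516973]
0.069 [[367.70673437 188.85677478]] [359.040156   181.43395533] [376.35493806 196.1599052 ]
0.07 [[367.71645547 188.43738732]] [359.04556204 181.00726191] [376.36895974 195.74769561]
```

The disc appears 0.9 px left of and 0.4 px below its predicted place, a bias of about 1.5 mm. Corrected port estimate: (0.5367, 0.1528, 0.070), heading 129°.

```bash
cat > to.py <<'E'
from where import *
import sys
# shift (mm, tool axes) that puts the gauge centre `off` mm before the port
port=np.array([.5367,.1528,.070]);h=np.radians(129);n=np.array([np.cos(h),np.sin(h),0]);u=np.array([n[1],-n[0],0])  # u: to the right seen along n
s,R,c=where();d=port-n*float(sys.argv[1])/1e3-c
print("shift",(R.T@d*1e3).round(1),"| now: before port",((port-c)@n*1e3).round(1),"right",((c-port)@u*1e3).round(1),"up",((c-port)[2]*1e3).round(1))
E
python3 to.py 112
```

```text
shift [-0.5 48.9 94.6] | now: before port 112.6 right 28.6 up 102.6
```

```bash
python3 -m jog '[{"dx":0,"dy":12.2,"dz":23.6,"ax":0,"ay":0,"az":0},{"dx":0,"dy":12.2,"dz":23.6,"ax":0,"ay":0,"az":0},{"dx":0,"dy":12.2,"dz":23.6,"ax":0,"ay":0,"az":0},{"dx":0,"dy":12.2,"dz":23.6,"ax":0,"ay":0,"az":0},{"dx":0,"dy":0,"dz":0,"ax":0,"ay":0,"az":0},{"dx":0,"dy":0,"dz":0,"ax":0,"ay":0,"az":0},{"dx":0,"dy":0,"dz":0,"ax":0,"ay":0,"az":0}]'
python3 where.py; python3 to.py 112
python3 - <<'E'
from where import *
c=cam("scene");np.save("s3.npy",c,allow_pickle=True);save(c,"s3.png")
s,R,C=where();x=-R[:,0];nog=C-.066*x
th=np.linspace(0,2*np.pi,60)[:,None];pr=proj(c,nog+.018*(np.cos(th)*R[:,1]+np.sin(th)*R[:,2]));print(proj(c,nog),pr.min(0),pr.max(0))
cv2.imwrite("pics/s3v.png",cv2.resize(cv2.imread("pics/s3.png")[140:240,320:420],(600,600),interpolation=2))
g=cv2.cvtColor(c["img"],cv2.COLOR_RGB2GRAY);x0,y0=[int(v) for v in pr.min(0)-4]
np.set_printoptions(linewidth=250);print(x0,y0);print(g[y0:y0+28,x0:x0+30])
E
```

```text
time: 7.05
tool_pos: [0.5854, 0.0459, 0.2244]
tcp_rot: [-2.662, 1.27, -0.136]
wrist_force: [0.1, -0.3, -2.7]
width: 0.251
grip_force: 59.8
centre [0.6106 0.0662 0.0728] heading 129.0 pitch -0.06 F [ 0.1 -0.3 -2.7] q [ -0.2  13.1 115.6  11.2  42.3 133.1] w 0.25065611386670267 t 7.05
shift [-1.8  3.5  2.1] | now: before port 113.8 right 3.0 up 2.8
[[387.12261802 242.14107017]] [377.01893173 233.97645288] [397.21188694 250.14416353]
373 229
[[ 98 101  87 102 131 141 143 140 140 138 136 135 132 132 129 126 125 129 133 136 137 138 139 138 137 138 139 141 140 141]
 [ 96 102  88  90 123 139 142 137 132 130 128 125 126 122 123 129 144 150 146 140 137 137 140 139 138 139 140 141 140 139]
 [103 102  86  83 114 130 130 127 124 122 122 122 122 120 123 145 163 163 154 146 139 138 138 139 139 139 139 139 141 139]
 [113 105  95  90 107 119 120 121 121 121 121 121 122 120 129 154 172 168 158 150 142 138 140 141 138 138 137 140 142 142]
 [120 119 118 114 112 114 117 118 119 121 122 122 122 127 143 164 173 168 160 154 146 140 141 141 141 139 139 140 142 142]
 [127 128 128 120 111 112 116 117 117 123 1
[... 2086 characters left out ...]
132 131 131 130 130 132 134 135 138 137 136 135 137 138 137 137 135 135 136 138 138]
 [128 127 128 126 128 131 134 135 134 136 138 139 139 138 138 138 137 137 139 138 137 136 138 137 137 136 135 136 137 137]
 [130 129 128 127 129 128 133 136 137 136 136 139 138 138 138 138 137 138 139 137 137 137 138 136 137 136 137 137 138 137]
 [129 130 130 129 129 127 132 134 136 136 134 136 135 137 137 137 138 137 137 136 136 136 135 137 138 137 137 137 136 136]
 [129 129 131 130 129 127 129 131 132 133 135 136 136 138 136 135 136 136 135 135 135 135 136 136 136 137 135 137 136 136]
 [127 130 129 131 128 127 126 127 129 133 135 136 137 138 136 136 133 134 136 135 135 136 136 137 136 135 136 136 135 135]]
```

View pics/s3v.png

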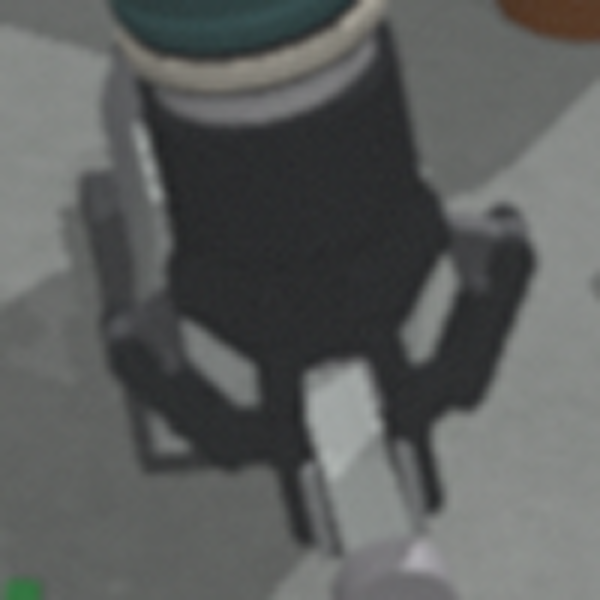

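The gauge is lined up in front of the port, with the disc within 0.5 px of prediction and the same bias as before. I correct the residual and start the insertion.

```bash
python3 -m jog '[{"dx":0,"dy":3.5,"dz":2.1,"ax":0,"ay":0,"az":0},{"dx":0,"dy":0,"dz":0,"ax":0,"ay":0,"az":0},{"dx":0,"dy":0,"dz":0,"ax":0,"ay":0,"az":0}]'; python3 to.py 95
python3 -m jog '[{"dx":-6,"dy":0,"dz":0,"ax":0,"ay":0,"az":0},{"dx":-6,"dy":0,"dz":0,"ax":0,"ay":0,"az":0},{"dx":-5,"dy":0,"dz":0,"ax":0,"ay":0,"az":0},{"dx":-4,"dy":0,"dz":0,"ax":0,"ay":0,"az":0},{"dx":-3,"dy":0,"dz":0,"ax":0,"ay":0,"az":0},{"dx":0,"dy":0,"dz":0,"ax":0,"ay":0,"az":0}]'; python3 where.py; python3 to.py 88
```

```text
time: 7.35
tool_pos: [0.5823, 0.0438, 0.2215]
tcp_rot: [-2.662, 1.27, -0.136]
wrist_force: [-0.3, -0.6, -2.8]
width: 0.247
grip_force: 59.9
shift [-18.5  -0.8   0.1] | now: before port 113.5 right -0.8 up -0.0
time: 7.85
tool_pos: [0.5661, 0.0631, 0.2203]
tcp_rot: [-2.663, 1.269, -0.132]
wrist_force: [-0.1, -0.3, -2.3]
width: 0.251
grip_force: 59.9
centre [0.591  0.0834 0.0686] heading 129.04 pitch 0.03 F [-0.1 -0.3 -2.3] q [  1.6  11.7 117.9  11.   41.3 134.9] w 0.25058220907121376 t 7.85
shift [-0.1 -1.7 -1. ] | now: before port 88.1 right -1.5 up -1.4
```

```bash
python3 -m jog '[{"dx":0,"dy":-1.6,"dz":-1,"ax":0,"ay":0,"az":0},{"dx":0,"dy":0,"dz":0,"ax":0,"ay":0,"az":0},{"dx":-3,"dy":0,"dz":0,"ax":0,"ay":0,"az":0},{"dx":-3,"dy":0,"dz":0,"ax":0,"ay":0,"az":0},{"dx":-3,"dy":0,"dz":0,"ax":0,"ay":0,"az":0},{"dx":-2,"dy":0,"dz":0,"ax":0,"ay":0,"az":0},{"dx":0,"dy":0,"dz":0,"ax":0,"ay":0,"az":0}]'; python3 where.py; python3 to.py 66
```

```text
time: 8.43
tool_pos: [0.5604, 0.0722, 0.2215]
tcp_rot: [-2.663, 1.27, -0.132]
wrist_force: [-0.1, 0.3, -2.8]
width: 0.25
grip_force: 59.9
centre [0.5853 0.0925 0.0699] heading 129.01 pitch 0.03 F [-0.1  0.3 -2.8] q [  2.6  11.1 118.5  10.8  41.2 136.1] w 0.25000531852123903 t 8.4333
shift [-11.5  -0.2  -0.1] | now: before port 77.5 right -0.2 up -0.1
```

No contact yet with the tip about 16 mm in, so I continue.

```bash
python3 -m jog '[{"dx":-3,"dy":0,"dz":0,"ax":0,"ay":0,"az":0},{"dx":-3,"dy":0,"dz":0,"ax":0,"ay":0,"az":0},{"dx":-3,"dy":0,"dz":0,"ax":0,"ay":0,"az":0},{"dx":-3,"dy":0,"dz":0,"ax":0,"ay":0,"az":0},{"dx":0,"dy":0,"dz":0,"ax":0,"ay":0,"az":0}]'; python3 where.py; python3 to.py 58
```

```text
time: 8.85
tool_pos: [0.5528, 0.0816, 0.2216]
tcp_rot: [-2.663, 1.27, -0.133]
wrist_force: [-0.7, -0.5, -3.5]
width: 0.248
grip_force: 59.9
centre [0.5778 0.1019 0.07  ] heading 129.01 pitch 0.02 F [-0.7 -0.5 -3.5] q [  3.7  10.5 119.3  10.6  40.9 137.2] w 0.24796549588625283 t 8.85
shift [-7.4 -0.1 -0. ] | now: before port 65.4 right -0.1 up -0.0
```

```bash
python3 -m jog '[{"dx":-3,"dy":0,"dz":0,"ax":0,"ay":0,"az":0},{"dx":-3,"dy":0,"dz":0,"ax":0,"ay":0,"az":0},{"dx":-2,"dy":0,"dz":0,"ax":0,"ay":0,"az":0},{"dx":0,"dy":0,"dz":0,"ax":0,"ay":0,"az":0}]'; python3 where.py; python3 to.py 54
python3 -m jog '[{"dx":-1,"dy":0,"dz":0,"ax":0,"ay":0,"az":0},{"dx":-1,"dy":0,"dz":0,"ax":0,"ay":0,"az":0},{"dx":0,"dy":0,"dz":0,"ax":0,"ay":0,"az":0}]'; python3 where.py; python3 to.py 54
```

```text
time: 9.18
tool_pos: [0.5479, 0.0877, 0.2216]
tcp_rot: [-2.662, 1.27, -0.133]
wrist_force: [-0.5, 0.1, -2.2]
width: 0.246
grip_force: 59.9
centre [0.5729 0.108  0.07  ] heading 129.01 pitch 0.02 F [-0.5  0.1 -2.2] q [  4.4  10.1 119.8  10.4  40.7 138. ] w 0.24609802002971842 t 9.1833
shift [-3.6 -0.1  0. ] | now: before port 57.6 right -0.1 up 0.0
time: 9.43
tool_pos: [0.5469, 0.089, 0.2217]
tcp_rot: [-2.662, 1.27, -0.133]
wrist_force: [0.5, -0.4, -3.2]
width: 0.246
grip_force: 59.9
centre [0.572  0.1093 0.0701] heading 128.99 pitch 0.01 F [ 0.5 -0.4 -3.2] q [  4.5  10.  119.9  10.4  40.7 138.2] w 0.24581381309336084 t 9.4333
shift [-2.   0.   0.1] | now: before port 56.0 right 0.0 up 0.1
```

Still free. I creep in by 1 mm steps until the collar makes contact.

```bash
for i in 1; do python3 -m jog '[{"dx":-1,"dy":0,"dz":0,"ax":0,"ay":0,"az":0},{"dx":-1,"dy":0,"dz":0,"ax":0,"ay":0,"az":0},{"dx":0,"dy":0,"dz":0,"ax":0,"ay":0,"az":0}]'; done; python3 to.py 54
python3 -m jog '[{"dx":-1,"dy":0,"dz":0,"ax":0,"ay":0,"az":0},{"dx":0,"dy":0,"dz":0,"ax":0,"ay":0,"az":0}]'; python3 to.py 54
```

```text
time: 9.68
tool_pos: [0.5459, 0.0905, 0.2218]
tcp_rot: [-2.662, 1.27, -0.134]
wrist_force: [0.6, -0.1, -3.8]
width: 0.247
grip_force: 60.0
shift [-0.3  0.2  0.2] | now: before port 54.3 right 0.1 up 0.2
time: 9.85
tool_pos: [0.5456, 0.0907, 0.2219]
tcp_rot: [-2.663, 1.27, -0.137]
wrist_force: [2.0, -4.7, -2.8]
width: 0.249
grip_force: 59.9
shift [-0.3  0.2  0.3] | now: before port 54.3 right 0.2 up 0.3
```

```bash
python3 -m jog '[{"dx":-1,"dy":0,"dz":0,"ax":0,"ay":0,"az":0},{"dx":0,"dy":0,"dz":0,"ax":0,"ay":0,"az":0},{"dx":0,"dy":0,"dz":0,"ax":0,"ay":0,"az":0},{"dx":0,"dy":0,"dz":0,"ax":0,"ay":0,"az":0}]'; python3 to.py 54
```

```text
time: 10.18
tool_pos: [0.5455, 0.0908, 0.2219]
tcp_rot: [-2.663, 1.27, -0.139]
wrist_force: [4.0, -7.0, -5.2]
width: 0.246
grip_force: 59.7
shift [-0.2  0.2  0.3] | now: before port 54.2 right 0.2 up 0.3
```

The collar has met the face: it stops at 54.2 mm under 8 N. I draw out, lift clear and turn the gauge round about the tool axis.

```bash
python3 -m jog '[{"dx":4,"dy":0,"dz":0,"ax":0,"ay":0,"az":0},{"dx":6,"dy":0,"dz":0,"ax":0,"ay":0,"az":0},{"dx":10,"dy":0,"dz":0,"ax":0,"ay":0,"az":0},{"dx":12,"dy":0,"dz":0,"ax":0,"ay":0,"az":0},{"dx":14,"dy":0,"dz":0,"ax":0,"ay":0,"az":0},{"dx":14,"dy":0,"dz":0,"ax":0,"ay":0,"az":0},{"dx":14,"dy":0,"dz":0,"ax":0,"ay":0,"az":0},{"dx":6,"dy":0,"dz":0,"ax":0,"ay":0,"az":0},{"dx":0,"dy":0,"dz":-20,"ax":0,"ay":0,"az":0},{"dx":0,"dy":0,"dz":-25,"ax":0,"ay":0,"az":0},{"dx":0,"dy":0,"dz":-25,"ax":0,"ay":0,"az":0},{"dx":0,"dy":0,"dz":0,"ax":0,"ay":0,"az":0}]'; python3 where.py;python3 to.py 130
```

```text
time: 11.18
tool_pos: [0.5858, 0.0197, 0.2957]
tcp_rot: [-2.658, 1.269, -0.146]
wrist_force: [1.6, -0.0, -1.6]
width: 0.248
grip_force: 60.1
centre [0.6122 0.0399 0.1443] heading 128.92 pitch -0.33 F [ 1.6 -0.  -1.6] q [ -2.9   8.  113.   10.4  49.9 132.1] w 0.24837880152029146 t 11.1833
shift [-5.7  3.9 75.2] | now: before port 135.3 right -12.4 up 74.3
```

```bash
python3 -m jog '[{"dx":0,"dy":0,"dz":0,"ax":0,"ay":0,"az":-7},{"dx":0,"dy":0,"dz":0,"ax":0,"ay":0,"az":-7},{"dx":0,"dy":0,"dz":0,"ax":0,"ay":0,"az":-7},{"dx":0,"dy":0,"dz":0,"ax":0,"ay":0,"az":-7},{"dx":0,"dy":0,"dz":0,"ax":0,"ay":0,"az":-7},{"dx":0,"dy":0,"dz":0,"ax":0,"ay":0,"az":-7},{"dx":0,"dy":0,"dz":0,"ax":0,"ay":0,"az":-7},{"dx":0,"dy":0,"dz":0,"ax":0,"ay":0,"az":-7},{"dx":0,"dy":0,"dz":0,"ax":0,"ay":0,"az":-7},{"dx":0,"dy":0,"dz":0,"ax":0,"ay":0,"az":-7},{"dx":0,"dy":0,"dz":0,"ax":0,"ay":0,"az":-7},{"dx":0,"dy":0,"dz":0,"ax":0,"ay":0,"az":-7},{"dx":0,"dy":0,"dz":0,"ax":0,"ay":0,"az":-7},{"dx":0,"dy":0,"dz":0,"ax":0,"ay":0,"az":-7},{"dx":0,"dy":0,"dz":0,"ax":0,"ay":0,"az":-7},{"dx":0,"dy":0,"dz":0,"ax":0,"ay":0,"az":-7},{"dx":0,"dy":0,"dz":0,"ax":0,"ay":0,"az":-7},{"dx":0,"dy":0,"dz":0,"ax":0,"ay":0,"az":-7},{"dx":0,"dy":0,"dz":0,"ax":0,"ay":0,"az":-7},{"dx":0,"dy":0,"dz":0,"ax":0,"ay":0,"az":-7}]'; python3 -m jog '[{"dx":0,"dy":0,"dz":0,"ax":0,"ay":0,"az":-7},{"dx":0,"dy":0,"dz":0,"ax":0,"ay":0,"az":-7},{"dx":0,"dy":0,"dz":0,"ax":0,"ay":0,"az":-7},{"dx":0,"dy":0,"dz":0,"ax":0,"ay":0,"az":-7},{"dx":0,"dy":0,"dz":0,"ax":0,"ay":0,"az":-7},{"dx":0,"dy":0,"dz":0,"ax":0,"ay":0,"az":-5},{"dx":0,"dy":0,"dz":0,"ax":0,"ay":0,"az":0},{"dx":0,"dy":0,"dz":0,"ax":0,"ay":0,"az":0}]'; python3 where.py; python3 to.py 82
```

```text
time: 12.85
tool_pos: [0.5834, 0.0205, 0.289]
tcp_rot: [2.209, 2.183, 0.323]
wrist_force: [-0.1, -0.4, -2.7]
width: 0.249
grip_force: 60.0
time: 13.52
tool_pos: [0.5834, 0.0206, 0.2893]
tcp_rot: [1.312, 2.741, 0.288]
wrist_force: [0.0, 0.0, -2.7]
width: 0.247
grip_force: 60.0
centre [0.6083 0.0409 0.1377] heading -51.16 pitch -0.08 F [ 0.   0.  -2.7] q [ -2.8   8.3 113.4  10.4  49.8 -47.8] w 0.24653722734772904 t 13.5167
shift [50.   0.3 69.3] | now: before port 132.1 right -14.8 up 67.7
```

The gauge is turned. I lower it in front of the port, no-go end first.

```bash
python3 -m jog '[{"dx":8,"dy":0.1,"dz":20,"ax":0,"ay":0,"az":0},{"dx":8,"dy":0.1,"dz":20,"ax":0,"ay":0,"az":0},{"dx":8,"dy":0.1,"dz":20,"ax":0,"ay":0,"az":0},{"dx":6,"dy":0,"dz":9,"ax":0,"ay":0,"az":0},{"dx":0,"dy":0,"dz":0,"ax":0,"ay":0,"az":0},{"dx":0,"dy":0,"dz":0,"ax":0,"ay":0,"az":0},{"dx":0,"dy":0,"dz":0,"ax":0,"ay":0,"az":0}]'; python3 where.py; python3 to.py 76
```

```text
time: 14.1
tool_pos: [0.5769, 0.0531, 0.2239]
tcp_rot: [1.308, 2.74, 0.289]
wrist_force: [-0.3, 0.8, -2.6]
width: 0.246
grip_force: 59.9
centre [0.6023 0.0733 0.0724] heading -51.05 pitch 0.08 F [-0.3  0.8 -2.6] q [  0.6  12.4 116.7  11.1  41.9 -46.1] w 0.2463663279418355 t 14.1
shift [27.  -1.5  2.1] | now: before port 103.0 right 1.0 up 2.4
```

```bash
python3 -m jog '[{"dx":8,"dy":-1.5,"dz":2,"ax":0,"ay":0,"az":0},{"dx":8,"dy":0,"dz":0,"ax":0,"ay":0,"az":0},{"dx":6,"dy":0,"dz":0,"ax":0,"ay":0,"az":0},{"dx":4,"dy":0,"dz":0,"ax":0,"ay":0,"az":0},{"dx":0,"dy":0,"dz":0,"ax":0,"ay":0,"az":0},{"dx":0,"dy":0,"dz":0,"ax":0,"ay":0,"az":0}]'; python3 where.py; python3 to.py 68
```

```text
time: 14.6
tool_pos: [0.5587, 0.0732, 0.2208]
tcp_rot: [1.307, 2.742, 0.288]
wrist_force: [0.0, -0.6, -2.0]
width: 0.249
grip_force: 59.9
centre [0.5838 0.0935 0.0692] heading -50.97 pitch 0.02 F [ 0.  -0.6 -2. ] q [  2.7  11.  118.7  10.8  41.  -43.9] w 0.24893427432756668 t 14.6
shift [ 7.7  0.9 -0.7] | now: before port 75.7 right -0.8 up -0.8
```

```bash
python3 -m jog '[{"dx":2,"dy":0.9,"dz":-0.7,"ax":0,"ay":0,"az":0},{"dx":2,"dy":0,"dz":0,"ax":0,"ay":0,"az":0},{"dx":2,"dy":0,"dz":0,"ax":0,"ay":0,"az":0},{"dx":1,"dy":0,"dz":0,"ax":0,"ay":0,"az":0},{"dx":0,"dy":0,"dz":0,"ax":0,"ay":0,"az":0}]'; python3 where.py; python3 to.py 66
python3 -m jog '[{"dx":1,"dy":0,"dz":0,"ax":0,"ay":0,"az":0},{"dx":0,"dy":0,"dz":0,"ax":0,"ay":0,"az":0},{"dx":0,"dy":0,"dz":0,"ax":0,"ay":0,"az":0}]'; python3 to.py 66
```

```text
time: 15.02
tool_pos: [0.5548, 0.0788, 0.2213]
tcp_rot: [1.308, 2.742, 0.288]
wrist_force: [-0.0, 0.2, -1.7]
width: 0.243
grip_force: 59.9
centre [0.5798 0.0991 0.0696] heading -51.0 pitch -0.01 F [-0.   0.2 -1.7] q [  3.4  10.7 119.1  10.7  40.9 -43.1] w 0.24345897512072648 t 15.0167
shift [ 2.9  0.3 -0.3] | now: before port 68.9 right -0.3 up -0.4
time: 15.27
tool_pos: [0.5544, 0.0795, 0.2213]
tcp_rot: [1.308, 2.742, 0.288]
wrist_force: [-0.4, 0.2, -3.2]
width: 0.248
grip_force: 59.9
shift [ 2.1  0.3 -0.3] | now: before port 68.1 right -0.2 up -0.3
```

```bash
python3 -m jog '[{"dx":1,"dy":0.3,"dz":-0.3,"ax":0,"ay":0,"az":0},{"dx":0.5,"dy":0,"dz":0,"ax":0,"ay":0,"az":0},{"dx":0,"dy":0,"dz":0,"ax":0,"ay":0,"az":0}]'; python3 to.py 66
python3 -m jog '[{"dx":0.7,"dy":0,"dz":0,"ax":0,"ay":0,"az":0},{"dx":0,"dy":0,"dz":0,"ax":0,"ay":0,"az":0}]'; python3 to.py 66
```

```text
time: 15.52
tool_pos: [0.5539, 0.0804, 0.2218]
tcp_rot: [1.307, 2.741, 0.287]
wrist_force: [2.1, -3.0, -5.1]
width: 0.248
grip_force: 59.8
shift [ 1.3 -0.1  0.1] | now: before port 67.3 right 0.0 up 0.2
time: 15.68
tool_pos: [0.5538, 0.0805, 0.2219]
tcp_rot: [1.306, 2.74, 0.287]
wrist_force: [2.4, -5.9, -4.0]
width: 0.244
grip_force: 59.7
shift [ 1.3 -0.2  0.3] | now: before port 67.3 right 0.1 up 0.3
```

Contact on the mouth at 67.3 mm with about 6 N and no entry. I press a little more, hold about a second, and take a confirming reading.

```bash
python3 -m jog '[{"dx":0.6,"dy":0,"dz":0,"ax":0,"ay":0,"az":0},{"dx":0,"dy":0,"dz":0,"ax":0,"ay":0,"az":0},{"dx":0,"dy":0,"dz":0,"ax":0,"ay":0,"az":0},{"dx":0,"dy":0,"dz":0,"ax":0,"ay":0,"az":0},{"dx":0,"dy":0,"dz":0,"ax":0,"ay":0,"az":0},{"dx":0,"dy":0,"dz":0,"ax":0,"ay":0,"az":0},{"dx":0,"dy":0,"dz":0,"ax":0,"ay":0,"az":0},{"dx":0,"dy":0,"dz":0,"ax":0,"ay":0,"az":0},{"dx":0,"dy":0,"dz":0,"ax":0,"ay":0,"az":0},{"dx":0,"dy":0,"dz":0,"ax":0,"ay":0,"az":0},{"dx":0,"dy":0,"dz":0,"ax":0,"ay":0,"az":0},{"dx":0,"dy":0,"dz":0,"ax":0,"ay":0,"az":0},{"dx":0,"dy":0,"dz":0,"ax":0,"ay":0,"az":0},{"dx":0,"dy":0,"dz":0,"ax":0,"ay":0,"az":0}]'; python3 where.py; python3 to.py 66
```

```text
time: 16.85
tool_pos: [0.5537, 0.0806, 0.222]
tcp_rot: [1.306, 2.739, 0.287]
wrist_force: [3.9, -6.2, -5.0]
width: 0.248
grip_force: 59.7
centre [0.5791 0.1006 0.0704] heading -51.01 pitch 0.2 F [ 3.9 -6.2 -5. ] q [  3.6  10.5 119.2  10.4  40.8 -42.7] w 0.24817997337075137 t 16.85
shift [ 1.3 -0.2  0.3] | now: before port 67.3 right 0.1 up 0.4
```

It holds at 67.3 mm under about 8 N, so the no-go is confirmed. I retreat, lift, bring the tool upright and turn back.

```bash
python3 -m jog '[{"dx":-5,"dy":0,"dz":0,"ax":0,"ay":0,"az":0},{"dx":-12,"dy":0,"dz":0,"ax":0,"ay":0,"az":0},{"dx":-16,"dy":0,"dz":0,"ax":0,"ay":0,"az":0},{"dx":-16,"dy":0,"dz":0,"ax":0,"ay":0,"az":0},{"dx":-10,"dy":0,"dz":-15,"ax":0,"ay":0,"az":0},{"dx":-6,"dy":0,"dz":-30,"ax":0,"ay":0,"az":0},{"dx":0,"dy":0,"dz":-30,"ax":0,"ay":0,"az":0},{"dx":0,"dy":0,"dz":-30,"ax":0,"ay":0,"az":0},{"dx":0,"dy":0,"dz":-10,"ax":0,"ay":0,"az":0},{"dx":0,"dy":0,"dz":0,"ax":6,"ay":0,"az":0},{"dx":0,"dy":0,"dz":0,"ax":6,"ay":0,"az":0},{"dx":0,"dy":0,"dz":0,"ax":0,"ay":0,"az":0}]'; python3 where.py; python3 -m jog '[{"dx":0,"dy":0,"dz":0,"ax":0,"ay":0,"az":7},{"dx":0,"dy":0,"dz":0,"ax":0,"ay":0,"az":7},{"dx":0,"dy":0,"dz":0,"ax":0,"ay":0,"az":7},{"dx":0,"dy":0,"dz":0,"ax":0,"ay":0,"az":7},{"dx":0,"dy":0,"dz":0,"ax":0,"ay":0,"az":7},{"dx":0,"dy":0,"dz":0,"ax":0,"ay":0,"az":7},{"dx":0,"dy":0,"dz":0,"ax":0,"ay":0,"az":7},{"dx":0,"dy":0,"dz":0,"ax":0,"ay":0,"az":7},{"dx":0,"dy":0,"dz":0,"ax":0,"ay":0,"az":7},{"dx":0,"dy":0,"dz":0,"ax":0,"ay":0,"az":7},{"dx":0,"dy":0,"dz":0,"ax":0,"ay":0,"az":7},{"dx":0,"dy":0,"dz":0,"ax":0,"ay":0,"az":7},{"dx":0,"dy":0,"dz":0,"ax":0,"ay":0,"az":7},{"dx":0,"dy":0,"dz":0,"ax":0,"ay":0,"az":6.5},{"dx":0,"dy":0,"dz":0,"ax":0,"ay":0,"az":0},{"dx":0,"dy":0,"dz":0,"ax":0,"ay":0,"az":0}]'
python3 where.py
cat > back.py <<'E'
from where import *
T=np.array([.5688,-.2652]);s,R,c=where()
print("shift xy",(R.T@np.r_[T-c[:2],0]*1e3).round(1),"tcp z",s["tool_pos"][2].round(4),"R",R.round(4).tolist())
# rotation still wanted, tool axes
g=np.radians(31.55);W=np.array([[np.cos(g),np.sin(g),0],[np.sin(g),-np.cos(g),0],[0,0,-1]]);print("turn",np.degrees(Ro.from_matrix(R.T@W).as_rotvec()).round(2))
E
python3 back.py
```

```text
time: 17.85
tool_pos: [0.5759, 0.0162, 0.3339]
tcp_rot: [-1.351, -2.835, 0.004]
wrist_force: [0.5, 1.9, -3.5]
width: 0.249
grip_force: 60.1
centre [0.5755 0.016  0.1789] heading -50.97 pitch -0.0 F [ 0.5  1.9 -3.5] q [-8.000e-01  7.700e+00  1.085e+02 -1.000e-01  6.400e+01 -3.980e+01] w 0.2493801855927135 t 17.85
time: 19.18
tool_pos: [0.5751, 0.0162, 0.3332]
tcp_rot: [-3.021, -0.857, -0.001]
wrist_force: [-0.0, -0.8, -2.3]
width: 0.247
grip_force: 60.1
centre [0.5751 0.0165 0.1782] heading -148.33 pitch -0.05 F [-0.  -0.8 -2.3] q [-9.000e-01  7.600e+00  1.087e+02  1.000e-01  6.370e+01  5.740e+01] w 0.24713687257923492 t 19.1833
shift xy [-153.2  236.4   -0.5] tcp z 0.3332 R [[0.8511, 0.5251, 0.0], [0.5251, -0.8511, 0.0017], [0.0009, -0.0014, -1.0]]
turn [-0.08 -0.05  0.12]
```

```bash
python3 -m jog '[{"dx":-19.1,"dy":29.5,"dz":0,"ax":0,"ay":0,"az":0},{"dx":-19.1,"dy":29.5,"dz":0,"ax":0,"ay":0,"az":0},{"dx":-19.1,"dy":29.5,"dz":0,"ax":0,"ay":0,"az":0},{"dx":-19.1,"dy":29.5,"dz":0,"ax":0,"ay":0,"az":0},{"dx":-19.1,"dy":29.5,"dz":0,"ax":0,"ay":0,"az":0},{"dx":-19.1,"dy":29.5,"dz":0,"ax":0,"ay":0,"az":0},{"dx":-19.1,"dy":29.5,"dz":0,"ax":0,"ay":0,"az":0},{"dx":-19.1,"dy":29.5,"dz":0,"ax":0,"ay":0,"az":0},{"dx":0,"dy":0,"dz":0,"ax":0,"ay":0,"az":0},{"dx":0,"dy":0,"dz":0,"ax":0,"ay":0,"az":0},{"dx":0,"dy":0,"dz":0,"ax":0,"ay":0,"az":0}]';python3 where.py; python3 back.py
```

```text
time: 20.1
tool_pos: [0.5679, -0.2649, 0.3335]
tcp_rot: [-3.022, -0.853, -0.0]
wrist_force: [0.3, 0.8, -4.0]
width: 0.244
grip_force: 60.3
centre [ 0.5679 -0.2647  0.1785] heading -148.47 pitch -0.04 F [ 0.3  0.8 -4. ] q [-2.730e+01  1.300e+01  1.023e+02  1.000e-01  6.480e+01  3.110e+01] w 0.244241585579556 t 20.1
shift xy [ 0.5  0.9 -0. ] tcp z 0.3335 R [[0.8524, 0.523, -0.0001], [0.523, -0.8524, 0.0014], [0.0006, -0.0013, -1.0]]
turn [-0.07 -0.04 -0.02]
```

```bash
python3 -m jog '[{"dx":0.5,"dy":0.9,"dz":25,"ax":0,"ay":0,"az":0},{"dx":0,"dy":0,"dz":25,"ax":0,"ay":0,"az":0},{"dx":0,"dy":0,"dz":20,"ax":0,"ay":0,"az":0},{"dx":0,"dy":0,"dz":10,"ax":0,"ay":0,"az":0},{"dx":0,"dy":0,"dz":0,"ax":0,"ay":0,"az":0},{"dx":0,"dy":0,"dz":0,"ax":0,"ay":0,"az":0}]'; python3 back.py
```

```text
time: 20.6
tool_pos: [0.5691, -0.2643, 0.2539]
tcp_rot: [-3.022, -0.855, 0.001]
wrist_force: [0.3, -0.8, -2.7]
width: 0.248
grip_force: 60.3
shift xy [-0.7  0.8 -0. ] tcp z 0.2539 R [[0.8518, 0.5239, -0.0009], [0.5239, -0.8518, 0.0008], [-0.0004, -0.0011, -1.0]]
turn [-0.07  0.02  0.04]
```

```bash
python3 -m jog '[{"dx":-0.6,"dy":0.8,"dz":10,"ax":0,"ay":0,"az":0},{"dx":0,"dy":0,"dz":10,"ax":0,"ay":0,"az":0},{"dx":0,"dy":0,"dz":7,"ax":0,"ay":0,"az":0},{"dx":0,"dy":0,"dz":4,"ax":0,"ay":0,"az":0},{"dx":0,"dy":0,"dz":2,"ax":0,"ay":0,"az":0},{"dx":0,"dy":0,"dz":2,"ax":0,"ay":0,"az":0},{"dx":0,"dy":0,"dz":1,"ax":0,"ay":0,"az":0},{"dx":0,"dy":0,"dz":0,"ax":0,"ay":0,"az":0},{"dx":0,"dy":0,"dz":0,"ax":0,"ay":0,"az":0}]'; python3 back.py
```

```text
time: 21.35
tool_pos: [0.569, -0.2665, 0.2185]
tcp_rot: [3.023, 0.852, 0.001]
wrist_force: [0.1, -0.2, -2.3]
width: 0.249
grip_force: 60.3
shift xy [ 0.4 -1.3 -0. ] tcp z 0.2185 R [[0.8528, 0.5222, 0.0005], [0.5222, -0.8528, -0.0002], [0.0003, 0.0004, -1.0]]
turn [ 0.03 -0.02 -0.07]
```

```bash
python3 -m jog '[{"dx":0.4,"dy":-1.2,"dz":0,"ax":0,"ay":0,"az":0},{"dx":0,"dy":0,"dz":1,"ax":0,"ay":0,"az":0},{"dx":0,"dy":0,"dz":1,"ax":0,"ay":0,"az":0},{"dx":0,"dy":0,"dz":0,"ax":0,"ay":0,"az":0},{"dx":0,"dy":0,"dz":0,"ax":0,"ay":0,"az":0}]'; python3 back.py
```

```text
time: 21.77
tool_pos: [0.5688, -0.2651, 0.2165]
tcp_rot: [3.023, 0.852, 0.001]
wrist_force: [-0.1, 0.5, -0.7]
width: 0.241
grip_force: 60.5
shift xy [-0.1 -0.  -0. ] tcp z 0.2165 R [[0.8527, 0.5224, 0.0005], [0.5224, -0.8527, -0.0002], [0.0003, 0.0005, -1.0]]
turn [ 0.03 -0.02 -0.06]
```

It is back at the grasp pose and the rest is taking the weight. Release.

```bash
python3 -m jog '[{"dx":0,"dy":0,"dz":0.3,"ax":0,"ay":0,"az":0},{"dx":0,"dy":0,"dz":0,"ax":0,"ay":0,"az":0},{"dx":0,"dy":0,"dz":0,"ax":0,"ay":0,"az":0},{"dx":0,"dy":0,"dz":0,"ax":0,"ay":0,"az":0},{"dx":0,"dy":0,"dz":0,"ax":0,"ay":0,"az":0},{"dx":0,"dy":0,"dz":0,"ax":0,"ay":0,"az":0},{"dx":0,"dy":0,"dz":0,"ax":0,"ay":0,"az":0},{"dx":0,"dy":0,"dz":0,"ax":0,"ay":0,"az":0},{"dx":0,"dy":0,"dz":0,"ax":0,"ay":0,"az":0},{"dx":0,"dy":0,"dz":0,"ax":0,"ay":0,"az":0},{"dx":0,"dy":0,"dz":0,"ax":0,"ay":0,"az":0},{"dx":0,"dy":0,"dz":0,"ax":0,"ay":0,"az":0}]' 1
python3 -m jog '[{"dx":0,"dy":0,"dz":-8,"ax":0,"ay":0,"az":0},{"dx":0,"dy":0,"dz":-20,"ax":0,"ay":0,"az":0},{"dx":0,"dy":0,"dz":-30,"ax":0,"ay":0,"az":0},{"dx":0,"dy":0,"dz":-30,"ax":0,"ay":0,"az":0},{"dx":0,"dy":0,"dz":-30,"ax":0,"ay":0,"az":0},{"dx":0,"dy":0,"dz":-30,"ax":0,"ay":0,"az":0},{"dx":0,"dy":0,"dz":-30,"ax":0,"ay":0,"az":0},{"dx":0,"dy":0,"dz":-10,"ax":0,"ay":0,"az":0},{"dx":0,"dy":0,"dz":0,"ax":0,"ay":0,"az":0},{"dx":0,"dy":0,"dz":0,"ax":0,"ay":0,"az":0}]' 1
python3 - <<'E'
from h import *
c=cam("wrist");save(c,"end.png")
s=cam("scene");a=cv2.cvtColor(s["img"],4)
cv2.imwrite("pics/endv.png",np.hstack([cv2.resize(cv2.imread("pics/end.png"),(440,330)),cv2.resize(a[130:430,170:500],(360,330))]))
E
```

```text
time: 22.77
tool_pos: [0.5686, -0.2651, 0.2159]
tcp_rot: [-3.024, -0.853, 0.0]
wrist_force: [-0.9, -0.7, 0.1]
width: 0.998
grip_force: 0.0
time: 23.6
tool_pos: [0.5686, -0.2651, 0.4043]
tcp_rot: [3.023, 0.852, 0.001]
wrist_force: [-0.3, 0.1, 0.3]
width: 1.002
grip_force: 0.0
```

View pics/endv.png

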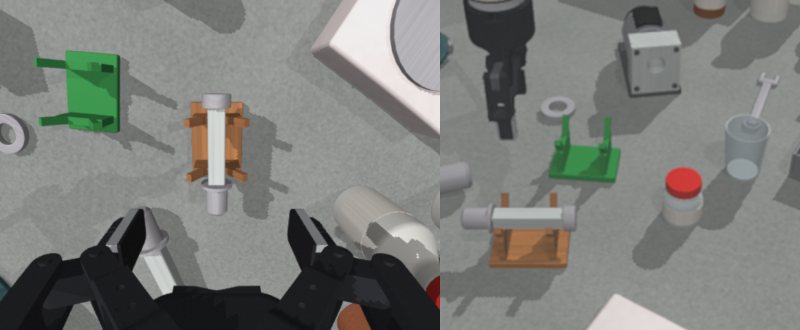

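The gauge lies in both saddles, with its handle at wrist-panel (217,145). The jar, beaker, spanner and ring look undisturbed and the gripper is clear.

```bash
python3 -c "
from workcell import bot
print(bot.finish_job())"
```

```text
the job is handed in; nothing more can be done
None
```

The job is handed in at about 24 s: go end fully in to the collar (about 8 N), no-go end pressed on the mouth for about 1 s (about 8 N, no entry), gauge back on its rest the same way round, and jar, beaker, spanner and ring untouched as far as the last picture shows; no verdict came back.

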